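Open the vent collar of the wardrobe's fresh moisture canister

TASK

The green-collared moisture canister in the wardrobe is a fresh one: turn its green collar round to the stop marked with the orange bar, so that the collar's black pointer stands at the orange bar, and let go. Leave the blue-collared canister's setting as it is and do not shift or tip the little blue ceramic jar.

Things in the scene. Friction and masses are not known exactly. Their poses are not given: they have to be found in the camera images.
- green_collar (a joint): Angle of the green collar about its upright barrel, rad; grows anticlockwise seen from above. Soft detents at 0, 0.45, 0.90 (black dots on the white rim) and 1.35 (orange bar, 9 mm wide); hard stops at -0.02 and 1.37. Starts between about 0 and 0.5. Needs under 0.15 N m; stays where left or drops into the nearest detent.
- green_grip (a point): Grip point on the green collar's axis, 102 mm above the shelf; z up, x towards its black pointer. Collar: round, ribbed, 54 mm across (grip in any direction), 77 to 113 mm up, on a 57 mm foot. Pointer: out to 43 mm from the axis, top 76.7 mm up; fingers above 79 mm clear it. Grey barrel inside ends at 116 mm. White tub below: 104 mm across, 70 mm high, fixed to the shelf; place and yaw vary.
- blue_pointer (a point): Tip of the black pointer of the other canister, which has a blue collar and is otherwise the same: its axis lies 43 mm from here in this point's -x direction. 74 mm above the shelf, z up. Not to be turned.
- jar: Small blue ceramic jar, 64 mm in diameter, 60 mm high, with an aluminium twist cap 52 mm across; loose; origin at the centre of its underside, z up. To be left standing where it is.
Things that resemble listed ones, but are neither listed nor needed, are in the scene too. Several things have the shape of the jar; the one meant has the colours described above.

How it is judged (in metres and radians):
At the end, for the whole second after the job is handed in: The green collar rests within 0.18 rad (10 degrees) of the orange-marked stop at 1.35 rad; the blue collar's pointer is within 12 mm of where it was, and the jar stands upright (within 0.15 rad) within 20 mm of where it was (value of joint green_collar above 1.17 rad and velocity of joint green_collar between -0.05 and 0.05 rad/s and distance of blue_pointer from where it was at the start of the episode below 0.012 m and distance of jar from where it was at the start of the episode below 0.02 m and angle between jar's own z axis and vertical below 0.15 rad); the robot touches nothing.
It fails at once if the blue collar's pointer is moved 12 mm or more from its setting (distance of blue_pointer from where it was at the start of the episode above 0.012 m).
It fails at once if the ceramic jar is tipped by more than 0.3 rad (angle between jar's own z axis and vertical above 0.3 rad).
It also fails if it takes over 32 s, if anything falls off the work surface, if the arm or the gripper's body presses on something with over 40 N, if the wrist force passes 120 N, or if a joint passes its speed limit or range.

ROBOT

A 6-joint arm with a two-finger parallel gripper is mounted at the origin on the work surface. World frame = base frame: x ahead of the robot, y to its left, z up, the work surface at z = 0. Lengths are in m, angles in degrees, forces in N, time in s.
With the tool pointing down it reaches from about 0.325 to 0.85 m from the base axis. Payload 15.5 kg.
Tool frame: the origin (TCP) lies at the very end of the fingers, on their centre line; the grasp point (between the pads) lies 19 mm behind it; z points along the fingers, x is the direction in which the jaws open and shut, and the axes are right-handed (so a half turn about z gives the same grasp; the last joint's range is limited). The gripper opens to 91 mm and grips with 3 to 60 N. Pads are 32 mm wide; open, the fingers measure 118 mm over their backs; the gripper's body (76 mm by 178 mm) begins 60 mm behind the grasp point.
Start: joints at [68.898, 28.281, 77.091, -0, 74.628, -5.472], TCP at [0.168, 0.602, 0.214] pointing down, gripper open.
Joint ranges: [-166.48, 166.48], [-47.26, 123.95], [12.59, 153.08], [-70.14, 250.14], [6.76, 159.57], [-176.63, 176.63]. Speed limits (degrees/s): [108.29, 108.29, 147.25, 172.46, 172.46, 172.46].

INTERFACE

Orientations are given as [roll, pitch, yaw] about the fixed x, y, z axes, in that order (R = Rz(yaw) Ry(pitch) Rx(roll)).
In Python, from plant import robot gives the robot as it stands.
- The arm moves only by the tool step_arm, never from a script. Its argument "targets" is a list of rows, each a list of 6 numbers: the shift along the tool's x, y, z in cm, then the turn, a rotation vector about the tool's x, y, z in rad. A call has 1 to 10 rows; each row is the pose to reach, as a shift and turn from the pose commanded when the call began, along the tool's axes at that moment; what a row does not reach only later rows make up. A row lasts 1/8 s, in which the tool goes at most 62.5 mm and 10.7 degrees, less where a joint would pass 70% of its speed; a pose out of reach is approached as far as the arm can. A call with a gripper value outside its range is refused whole. "hand" is the closure in counts, from 0 (fully open) to 255 (shut), set as the call begins (left out, the last holds). The fingers move at their own pace and stop on an object; "force" is the grip in N (left out, the last holds). Time passes only in rows, so rows that repeat a pose let the fingers close. It gives the time, the measured TCP pose, the force and the opening at its end, in the units of the state.
- robot.observe(): the state, without advancing time (a new reading comes with each control period).
- robot.capture(name): name is "scene" or "top" or "wrist"; returns a dict with "frame" (480x640x3 uint8, blue, green, red), "z_map" (480x640 float32, m along the optical axis (not along the pixel's ray), 0 where there is no reading), "vfov" (degrees; the focal length in pixels is half the picture's height over the tangent of half this angle, whatever the lens; pixels are square), "cx", "cy" (the principal point, pixels), "cam_to_world" (4x4, takes a point from camera to world coordinates). Camera axes: x right, y down, z forward; pixel columns grow to the right and rows downward; lengths in m; the calibration is good to about 2 mm. A picture is of the moment at which its call begins.
- robot.sign_off(): hands the job in, once; it reports no verdict.
The state is a dict: "clock": time; "joints": joint angles; "qvel": joint speeds; "joint_torque": joint torques, N m; "position": TCP position; "orientation": TCP orientation; "contact_force": force on the tool from outside, world axes, zero at the start; "ft_torque": the same for the moment, N m; "finger_gap": opening from 0.0 (shut) to 1.0 (fully open).
Only numpy, scipy, OpenCV 4.12 (cv2) and the standard library are available. Lean on these libraries where they do the work, as an engineer would, in place of code of your own. Each camera call takes 0.05 s, during which the arm holds its last target.

## Working session

There is one attempt and no reset: what is moved stays moved. The work goes in short steps, Python scripts to look and compute and a tool call to move; the robot and the scene stay as the last step left them, time stands still between calls to the robot, and variables do not carry over. Pictures are saved under pics/ and viewed, and the job is handed in when it is done.

Besides the shell and the picture viewer there is one more tool, called after "Request:" as name(argument=value, ...) on one line, values as JSON. step_arm: Moves the arm, as the interface text tells. Its arguments: {"type":"object","properties":{"targets":{"type":"array","items":{"type":"array","items":{"type":"number"}}},"hand":{"type":"number"},"force":{"type":"number"}},"required":["targets"]}

```bash
mkdir -p pics; ls; cat > h.py <<'E'
import numpy as np,cv2,pickle
from plant import robot
def cap(n,tag):
    c=robot.capture(n); pickle.dump(c,open(f'pics/{tag}.pkl','wb')); cv2.imwrite(f'pics/{tag}.png',c['frame']); return c
def K(c):
    f=240/np.tan(np.radians(c['vfov'])/2); return f,c['cx'],c['cy']
def ray(c,u,v):
    f,cx,cy=K(c); T=np.array(c['cam_to_world']); d=T[:3,:3]@np.array([(u-cx)/f,(v-cy)/f,1]); return T[:3,3],d
def onz(c,u,v,z):
    o,d=ray(c,u,v); return o+d*(z-o[2])/d[2]
def dep(c,u,v):
    o,d=ray(c,u,v); return o+d*c['z_map'][int(v),int(u)]
E
python3 - <<'E'
from h import *
for n in ['scene','top','wrist']:
    c=cap(n,n+'0'); print(n,c['vfov'],c['cx'],c['cy'],np.round(c['cam_to_world'],3).tolist())
print(robot.observe())
E
```

```text
pics
scene 51.982939845109875 310.88521057147346 241.207582793663 [[0.783, 0.444, -0.436, 0.991], [0.622, -0.543, 0.564, -0.479], [0.014, -0.713, -0.701, 0.669], [0.0, 0.0, 0.0, 1.0]]
top 55.87802804857871 316.6327973404207 231.18017064883148 [[-0.002, -0.984, 0.179, 0.501], [-0.999, 0.011, 0.048, -0.029], [-0.05, -0.178, -0.983, 0.74], [0.0, 0.0, 0.0, 1.0]]
wrist 60.69131695819193 321.9574238358851 234.9520703988904 [[0.27, 0.936, 0.226, 0.105], [0.963, -0.263, -0.063, 0.62], [0.0, 0.234, -0.972, 0.383], [0.0, 0.0, 0.0, 1.0]]
{'clock': 0.15, 'joints': array([ 6.88983492e+01,  2.83086047e+01,  7.71179266e+01, -7.37374375e-04,
        7.46290561e+01, -5.47151146e+00]), 'qvel': array([-0.0386086 , -0.17838341, -0.08682029,  0.03532277,  0.19589071,
        0.00343649]), 'joint_torque': array([ 2.89498537e-03, -8.79204798e+01, -3.82050669e+01,  7.09762238e-02,
        5.04148356e-02,  9.35207026e-06]), 'position': array([0.16828568, 0.60161762, 0.21346085]), 'orientation': array([-1.79995407e+02,  5.54018882e-02,  7.43700587e+01]), 'contact_force': array([ 0.06318645, -0.10956111, -0.57268431]), 'ft_torque': array([ 0.03578596, -0.02757399, -0.093622  ]), 'finger_gap': 1.0023060299077269}
```

View pics/scene0.png

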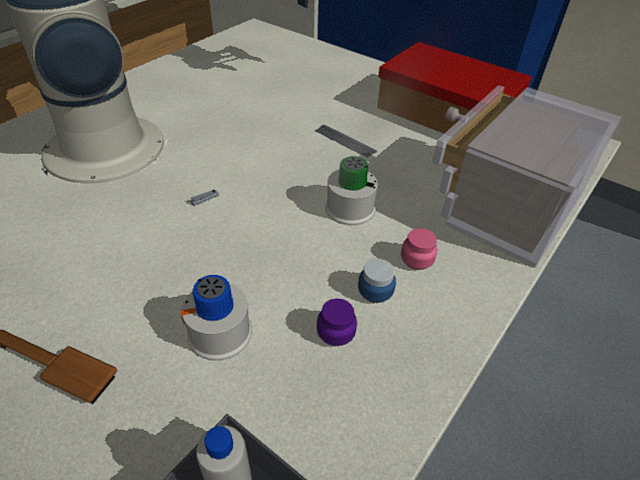

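View pics/top0.png

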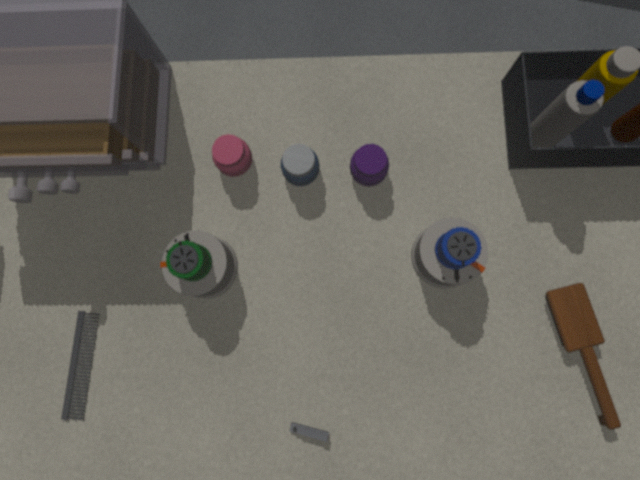

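View pics/wrist0.png

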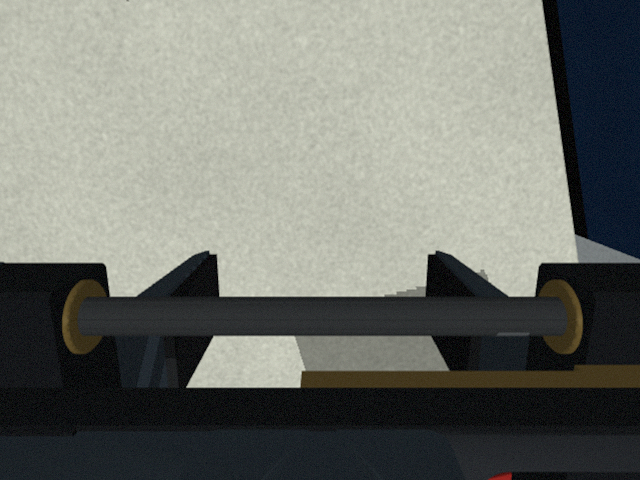

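Candidates in the top view are the green-collared canister at (187,260) and the blue-collared one at (460,247). Jar-shaped things are pink (232,155), blue with a grey cap (300,165) and purple (370,165); the (300,165) one fits, being blue with an aluminium cap. I'll confirm with an enlarged crop and measure.

```bash
python3 - <<'E'
from h import *
t=pickle.load(open('pics/top0.pkl','rb')); s=pickle.load(open('pics/scene0.pkl','rb'))
a=cv2.resize(t['frame'][215:315,140:260],None,fx=5,fy=5,interpolation=cv2.INTER_CUBIC)
b=cv2.resize(s['frame'][140:230,310:400],(500,500),interpolation=cv2.INTER_CUBIC)[:500]
b=cv2.resize(b,(190*500//450,500)) if 0 else b
cv2.imwrite('pics/crop_t.png',a); cv2.imwrite('pics/crop_s.png',b)
cv2.imwrite('pics/crop_j.png',cv2.resize(t['frame'][125:195,205:395],None,fx=4,fy=4))
print('table',dep(t,250,330),dep(t,400,330))
hsv=cv2.cvtColor(t['frame'],cv2.COLOR_BGR2HSV)
m=cv2.inRange(hsv,(45,80,30),(85,255,255)); 
# cloud of green collar
o,_=ray(t,0,0)
for nm,lo,hi,r in [('green',(45,80,30),(85,255,255),(215,315,140,260)),('blue',(105,120,40),(125,255,255),(215,290,410,500))]:
    m=cv2.inRange(hsv,lo,hi); mm=np.zeros_like(m); mm[r[0]:r[1],r[2]:r[3]]=m[r[0]:r[1],r[2]:r[3]]
    v,u=np.nonzero(mm); P=np.array([dep(t,x,y) for x,y in zip(u,v)])
    print(nm,len(P),np.percentile(P[:,2],[5,50,95]), u.min(),u.max(),v.min(),v.max())
    top=P[:,2]>np.percentile(P[:,2],95)-0.006
    c,rad=cv2.minEnclosingCircle(np.c_[u,v][top].astype(np.float32)); print(c,rad,onz(t,*c,0.113),P[top].min(0),P[top].max(0))
for u,v in [(232,155),(300,165),(370,165),(140,60),(70,180),(160,120),(125,20)]: print(u,v,dep(t,u,v))
E
```

```text
table [0.47521317 0.11520626 0.00136854] [ 0.4750662  -0.12475109 -0.00118851]
green 619 [0.07811003 0.11292868 0.1152838 ] 166 210 240 279
(184.94117736816406, 259.5294189453125) 19.07244110107422 [0.57670722 0.18866912 0.113     ] [ 0.5014842  -0.02897744  0.10972611] [0.60345408 0.21569105 0.74032142]
blue 480 [0.08553868 0.11317648 0.11491046] 436 480 228 268
(460.5, 246.0) 19.830631256103516 [ 0.59245492 -0.19679059  0.113     ] [ 0.5661177  -0.22316543  0.1095016 ] [ 0.6178319  -0.17034373  0.11653862]
232 155 [0.74900862 0.13875464 0.06247196]
300 165 [0.73230331 0.03087439 0.05685295]
370 165 [ 0.72949588 -0.07913943  0.05908239]
140 60 [0.88209116 0.27071091 0.12196631]
70 180 [0.71445312 0.40416921 0.05535521]
160 120 [0.82353709 0.27057641 0.03507373]
125 20 [0.91161964 0.27059096 0.17599496]
```

View pics/crop_t.png

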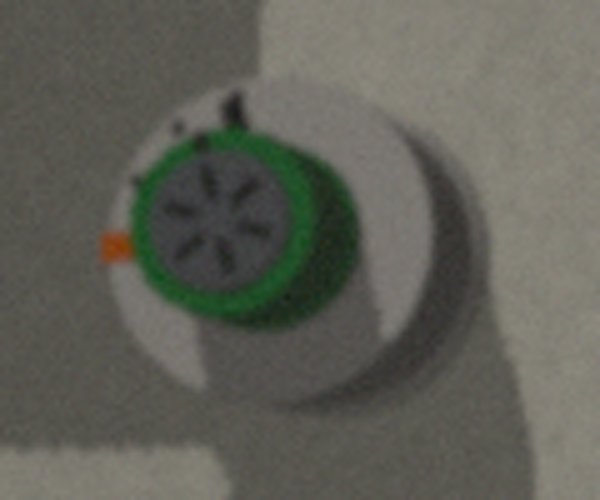

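View pics/crop_s.png

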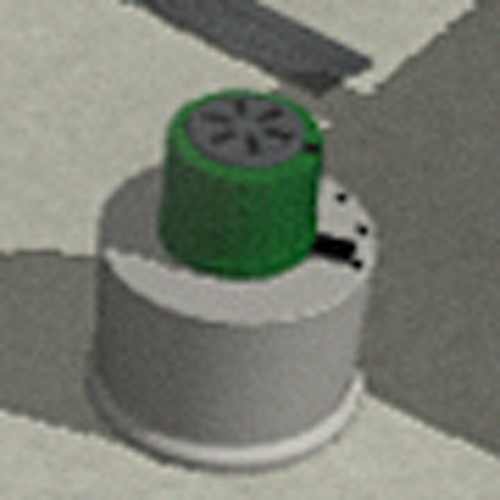

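View pics/crop_j.png

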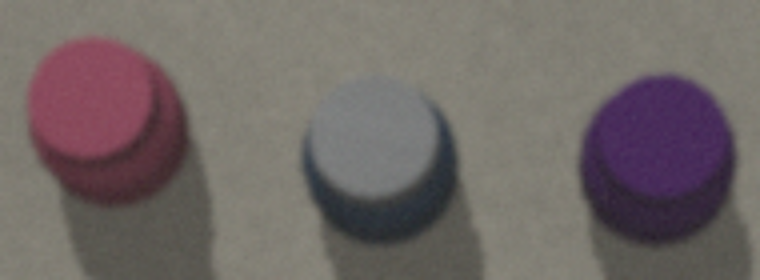

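The crop confirms the blue jar with the grey cap at (300,165). On the green canister, dots show at about (176,241) and (167,251), the orange bar at (163,265), and the pointer at (187,237), roughly covering the 0 dot.

```bash
python3 - <<'E'
from h import *
t=pickle.load(open('pics/top0.pkl','rb')); s=pickle.load(open('pics/scene0.pkl','rb'))
# collar top centre, both views: ellipse fit of the collar top rim by depth
for c,r in [(t,(215,315,140,235)),(s,(150,200,330,375))]:
    hsv=cv2.cvtColor(c['frame'],cv2.COLOR_BGR2HSV); P=[]
    f,cx,cy=K(c)
    for v in range(r[0],r[1]):
        for u in range(r[2],r[3]):
            if c['z_map'][v,u]>0:
                p=dep(c,u,v)
                if .108<p[2]<.122: P.append(p)
    P=np.array(P,np.float32); q,rad=cv2.minEnclosingCircle(P[:,:2].copy()); print(len(P),'circ',q,rad,'bbox mid',(P.min(0)+P.max(0))/2,np.ptp(P,axis=0),'mean',P.mean(0))
# tub top
P=[]
for v in range(215,315):
    for u in range(140,260):
        p=dep(t,u,v)
        if .063<p[2]<.075: P.append(p)
P=np.array(P,np.float32); print('tub',cv2.minEnclosingCircle(P[:,:2].copy()))
ax=np.array([.576,.189])
def ang(u,v,z):
    p=onz(t,u,v,z)[:2]-ax; return np.degrees(np.arctan2(p[1],p[0])).round(1),np.hypot(*p).round(4)
hsv=cv2.cvtColor(t['frame'],cv2.COLOR_BGR2HSV)
m=cv2.inRange(hsv,(3,130,60),(18,255,255));m[:,:150]=0;m[:,200:]=0;m[:240]=0;m[290:]=0
v,u=np.nonzero(m);print('orange',len(u),u.mean(),v.mean(),ang(u.mean(),v.mean(),.07))
print('ptr',ang(187,236.5,.075),'dots',ang(176,240.6,.07),ang(167.2,251,.07))
# tall things nearby
for v in range(0,480,3):
    pass
V,U=np.mgrid[0:480:2,0:640:2]; H=np.array([dep(t,u,v) for u,v in zip(U.ravel(),V.ravel()) if t['z_map'][v,u]>0])
for zc in (.09,.13,.16):
    k=H[(H[:,2]>zc)&(H[:,2]<.5)&(H[:,1]>.1)&(H[:,1]<.6)]; k=k[np.hypot(*(k[:,:2]-ax).T)>.06]; d=np.hypot(*(k[:,:2]-ax).T); i=d.argmin(); print(zc,len(k),k[i],d[i],k.max(0))
E
```

```text
1149 circ (0.5769798755645752, 0.1903853565454483) 0.028024105355143547 bbox mid [0.57704055 0.18984023 0.11388693] [0.05290955 0.05295044 0.01153369] mean [0.57670176 0.18879464 0.11500107]
403 circ (0.5754984617233276, 0.18659785389900208) 0.030116258189082146 bbox mid [0.57662475 0.18644372 0.11263616] [0.05404967 0.05438565 0.00922745] mean [0.5789211  0.18261535 0.11314867]
tub ((0.577752411365509, 0.19086432456970215), 0.05105915665626526)
orange 30 162.7 264.1333333333333 (np.float64(91.0), np.float64(0.0484))
ptr (np.float64(15.9), np.float64(0.0419)) dots (np.float64(40.5), np.float64(0.046)) (np.float64(65.9), np.float64(0.0467))
0.09 6566 [0.697606   0.27299589 0.15202447] 0.14779488759809098 [0.94191974 0.47130434 0.19474937]
0.13 6016 [0.697606   0.27299589 0.15202447] 0.14779488759809098 [0.94191974 0.47130434 0.19474937]
0.16 4623 [0.6980241  0.27346496 0.16815303] 0.1484055553207556 [0.94191974 0.44666549 0.19474937]
```

Request:
step_arm(targets=[[-1,1.8,0,0,0,0],[-3,5.2,0,0,0,0],[-5.5,9.6,0,0,0,0],[-8,14,0,0,0,0],[-10.5,18.4,0,0,0,0],[-13,22.8,0,0,0,0],[-15.5,27.2,0,0,0,0],[-18,31.6,0,0,0,0],[-20.5,36,0,0,0,0],[-23,40.4,0,0,0,0]], hand=0, force=25)

```text
clock: 1.4
position: [0.4965, 0.2691, 0.214]
orientation: [180.0, 0.0, 74.3]
contact_force: [0.3, 0.4, 0.1]
finger_gap: 1.0
```

Request:
step_arm(targets=[[-2.2,4,0,0,0,0],[-4,7,1,0,0,0],[-5.2,9.2,2,0,0,0],[-5.7,10.1,3,0,0,0],[-5.7,10.1,3,0,0,0],[-5.7,10.1,3,0,0,0]])

```text
clock: 2.15
position: [0.5768, 0.1903, 0.1841]
orientation: [-180.0, -0.0, 74.4]
contact_force: [0.4, -0.2, -0.3]
finger_gap: 0.998
```

```bash
python3 - <<'E'
from h import *
for n in ['wrist','scene']: cap(n,n+'1')
o=robot.observe();print(o['position'],o['orientation'],o['joints'])
E
```

```text
[0.57697972 0.1902944  0.18437256] [ 1.79980192e+02 -1.98066291e-02  7.44306701e+01] [ 1.26187070e+01  2.85108590e+01  8.17981736e+01  8.63937141e-03
  6.96641527e+01 -6.18149602e+01]
```

View pics/wrist1.png

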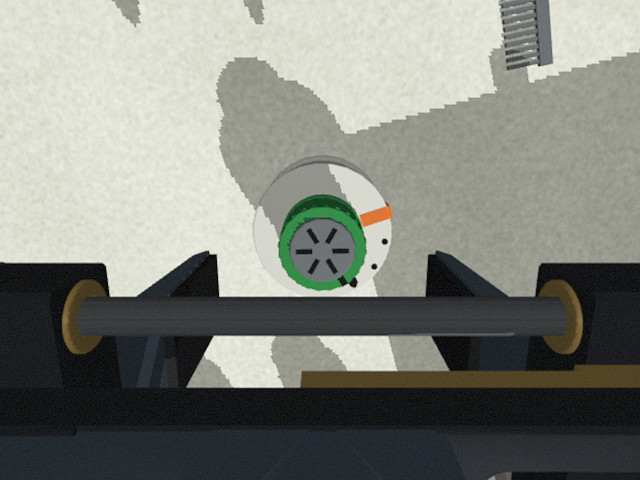

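View pics/scene1.png

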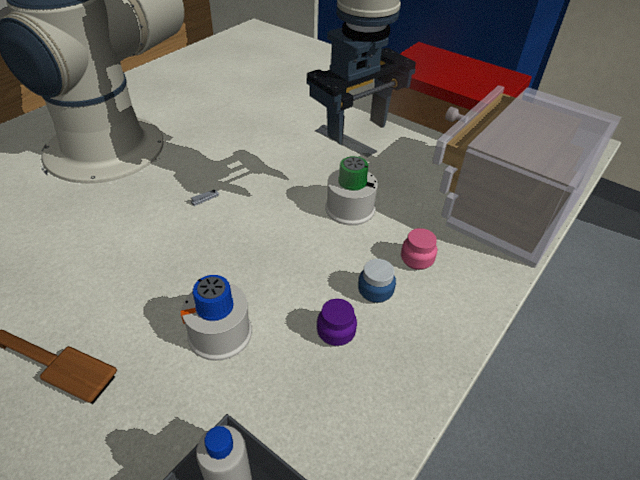

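```bash
python3 - <<'E'
from h import *
w=pickle.load(open('pics/wrist1.pkl','rb'))
hsv=cv2.cvtColor(w['frame'],cv2.COLOR_BGR2HSV); m=cv2.inRange(hsv,(45,80,30),(85,255,255))
v,u=np.nonzero(m); print(u.min(),u.max(),v.min(),v.max())
P=[]
for v in range(190,295):
    for u in range(270,375):
        p=dep(w,u,v)
        if .108<p[2]<.122: P.append(p)
P=np.array(P,np.float32); print(cv2.minEnclosingCircle(P[:,:2].copy()),(P.min(0)+P.max(0))/2,P.mean(0))
ax=np.array([.5770,.1893])
def a(u,v,z):
    p=onz(w,u,v,z)[:2]-ax; return np.degrees(np.arctan2(p[1],p[0])).round(1),np.hypot(*p).round(4)
print(a(352,283,.0765),a(384.5,241,.07),a(374,267,.07),a(377,216,.07))
s=pickle.load(open('pics/scene1.pkl','rb')); f,cx,cy=K(s); T=np.linalg.inv(s['cam_to_world'])
for p in ([.577,.189,.184],[.577,.189,.113]): q=T@np.r_[p,1]; print(f*q[0]/q[2]+cx,f*q[1]/q[2]+cy)
E
```

```text
5 626 195 430
((0.5786120295524597, 0.1900421530008316), 0.027841737493872643) [0.57828355 0.19000499 0.11275695] [0.5770366  0.1903973  0.11351693]
(np.float64(16.7), np.float64(0.0429)) (np.float64(65.9), np.float64(0.0467)) (np.float64(40.5), np.float64(0.0473)) (np.float64(90.0), np.float64(0.0418))
357.3816489083241 131.1481525199049
354.4260226836019 163.24103906768858
```

The wrist view shows the collar centred under the fingers at (321,250), the pointer at (352,283) and the orange bar at (377,216). Its angles match the top view: pointer at 16.5°, bar at about 91°. I'll go down and grip.

Request:
step_arm(targets=[[0,0,2,0,0,0],[0,0,4,0,0,0],[0,0,6,0,0,0],[0,0,7.5,0,0,0],[0,0,9,0,0,0],[0,0,9.8,0,0,0],[0,0,9.8,0,0,0],[0,0,9.8,0,0,0]])

```text
clock: 3.25
position: [0.5777, 0.1895, 0.0864]
orientation: [180.0, -0.0, 74.4]
contact_force: [0.4, 0.4, 1.1]
finger_gap: 1.0
```

Request:
step_arm(targets=[[0,0,0,0,0,0],[0,0,0,0,0,0],[0,0,0,0,0,0],[0,0,0,0,0,0],[0,0,0,0,0,0],[0,0,0,0,0,0]], hand=255, force=25)

```text
clock: 4.0
position: [0.5776, 0.1899, 0.0861]
orientation: [180.0, -0.0, 74.4]
contact_force: [0.2, 4.9, 1.1]
finger_gap: 0.586
```

Request:
step_arm(targets=[[0,0,0,0,0,-0.04],[0,0,0,0,0,-0.1],[0,0,0,0,0,-0.17],[0,0,0,0,0,-0.24],[0,0,0,0,0,-0.31],[0,0,0,0,0,-0.38],[0,0,0,0,0,-0.45],[0,0,0,0,0,-0.52],[0,0,0,0,0,-0.59],[0,0,0,0,0,-0.66]])

```text
clock: 5.25
position: [0.5777, 0.1893, 0.0861]
orientation: [180.0, 0.0, 112.3]
contact_force: [-0.2, 0.6, 2.0]
finger_gap: 0.585
```

```bash
python3 - <<'E'
from h import *
cap('wrist','wrist2')
o=robot.observe();print(o['contact_force'],o['ft_torque'],o['joints'],o['orientation'],o['finger_gap'])
E
```

```text
[0.87736762 0.64548163 2.67113444] [-0.03163019 -0.22374454  0.0545317 ] [ 1.25280794e+01  3.51624097e+01  8.72923139e+01 -2.07897646e-02
  5.75202958e+01 -9.99883540e+01] [1.79978442e+02 2.16093834e-02 1.12527590e+02] 0.5857600009738975
```

View pics/wrist2.png

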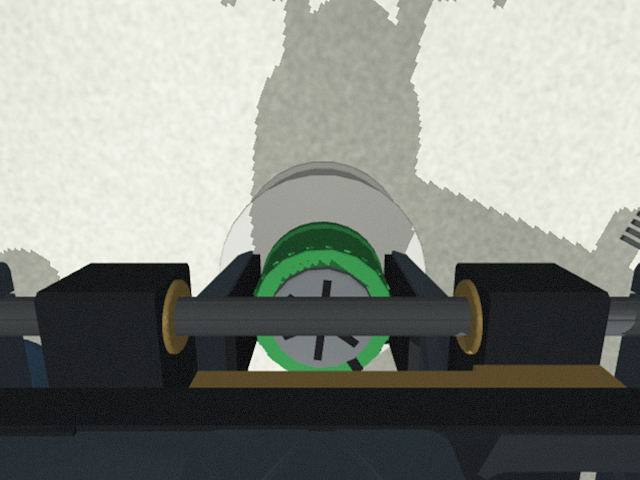

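The top mark of the collar at (355,365) keeps its place relative to the fingers, so the collar is turning with them. I'll make the second half of the turn.

Request:
step_arm(targets=[[0,0,0,0,0,-0.05],[0,0,0,0,0,-0.12],[0,0,0,0,0,-0.19],[0,0,0,0,0,-0.26],[0,0,0,0,0,-0.33],[0,0,0,0,0,-0.4],[0,0,0,0,0,-0.47],[0,0,0,0,0,-0.54],[0,0,0,0,0,-0.6],[0,0,0,0,0,-0.65]])

```text
clock: 6.55
position: [0.578, 0.189, 0.0861]
orientation: [180.0, 0.1, 149.5]
contact_force: [3.4, -3.7, -0.4]
finger_gap: 0.586
```

```bash
python3 - <<'E'
from h import *
cap('wrist','wrist3');t=cap('top','top3')
cv2.imwrite('pics/crop_t3.png',cv2.resize(t['frame'][195:325,120:280],None,fx=4,fy=4))
o=robot.observe();print(o['contact_force'],o['ft_torque'],o['joints'],o['orientation'],o['finger_gap'])
E
```

```text
[ 3.46856503 -4.64385235 -0.01338924] [-0.84301807 -0.77063577  0.05028688] [ 1.25077196e+01  3.51702381e+01  8.72778007e+01 -5.81785895e-02
  5.74970601e+01 -1.36881461e+02] [1.79998321e+02 7.36221651e-02 1.49420418e+02] 0.5886163885514012
```

View pics/wrist3.png

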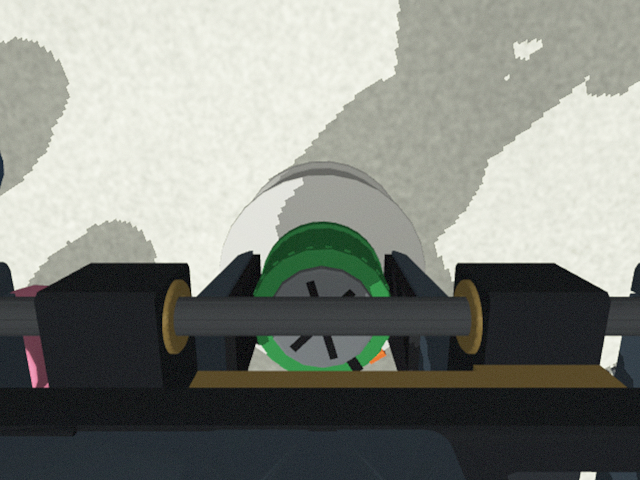

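View pics/crop_t3.png

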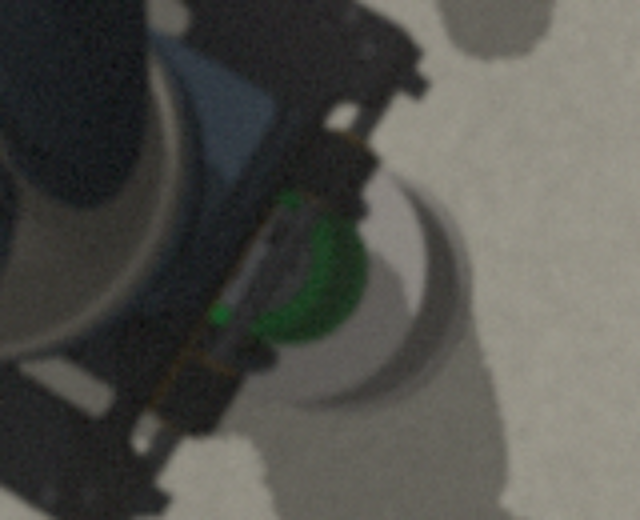

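```bash
python3 - <<'E'
from h import *
w=pickle.load(open('pics/wrist3.pkl','rb'));w1=pickle.load(open('pics/wrist1.pkl','rb'))
ax=np.array([.5775,.1897])
def a(w,u,v,z):
    p=onz(w,u,v,z)[:2]-ax; return np.degrees(np.arctan2(p[1],p[0])).round(1),np.hypot(*p).round(4)
for c in (w1,w):
    hsv=cv2.cvtColor(c['frame'],cv2.COLOR_BGR2HSV);m=cv2.inRange(hsv,(3,150,120),(15,255,255))
    v,u=np.nonzero(m); k=[a(c,x,y,.07) for x,y in zip(u,v)]; k=np.array([q for q in k if q[1]<.06]); print(len(k),k.min(0),k.max(0),k.mean(0))
print('topmark',a(w1,346,281,.113),a(w,355,365,.113))
cv2.imwrite('pics/crop_w3.png',cv2.resize(w['frame'][320:380,230:420],None,fx=4,fy=4))
E
```

```text
366 [8.35e+01 3.00e-02] [9.84e+01 5.16e-02] [9.12412568e+01 4.09606557e-02]
76 [8.67e+01 4.80e-02] [9.70e+01 5.16e-02] [9.25342105e+01 5.02171053e-02]
topmark (np.float64(21.2), np.float64(0.0264)) (np.float64(89.2), np.float64(0.024))
```

View pics/crop_w3.png

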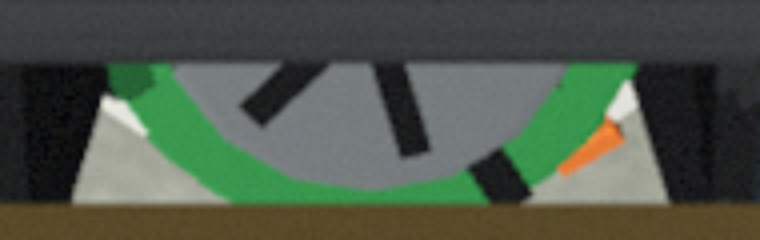

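The orange bar's outer end at (380,355) is at 92.5° and the collar's top mark at (355,365) at about 89°, so they are nearly aligned. I'll nudge a little further to the stop, then open.

Request:
step_arm(targets=[[0,0,0,0,0,-0.02],[0,0,0,0,0,-0.04],[0,0,0,0,0,-0.04]])

```text
clock: 7.02
position: [0.578, 0.1889, 0.0861]
orientation: [-180.0, 0.1, 151.6]
contact_force: [5.3, -3.8, 0.8]
finger_gap: 0.583
```

Request:
step_arm(targets=[[0,0,0,0,0,0],[0,0,0,0,0,0],[0,0,0,0,0,0],[0,0,0,0,0,0],[0,0,0,0,0,0],[0,0,0,0,0,0]], hand=0)

```text
clock: 7.78
position: [0.5774, 0.1895, 0.0859]
orientation: [-180.0, -0.0, 151.7]
contact_force: [-0.5, -0.3, -0.4]
finger_gap: 1.003
```

Request:
step_arm(targets=[[0,0,-1,0,0,0],[0,0,-3,0,0,0],[0,0,-5.5,0,0,0],[0,0,-8,0,0,0],[0,0,-10,0,0,0],[0,0,-11,0,0,0],[0,0,-11,0,0,0]])

```text
clock: 8.65
position: [0.5776, 0.1895, 0.1965]
orientation: [180.0, 0.0, 151.7]
contact_force: [0.2, 0.3, -0.0]
finger_gap: 1.001
```

```bash
python3 - <<'E'
from h import *
w=cap('wrist','wrist4');s=cap('scene','scene4')
ax=np.array([.5775,.1897])
cv2.imwrite('pics/crop_w4.png',cv2.resize(w['frame'][120:320,200:440],None,fx=3,fy=3))
E
```

```text
(no output)
```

View pics/crop_w4.png

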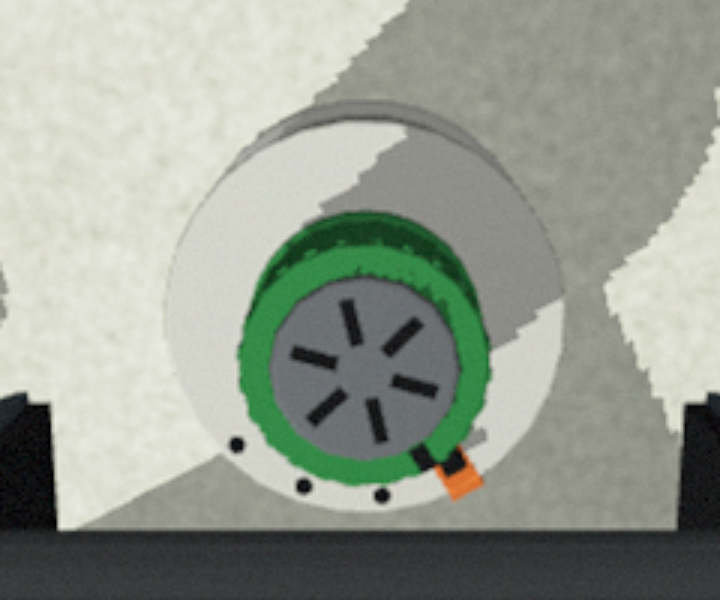

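View pics/scene4.png

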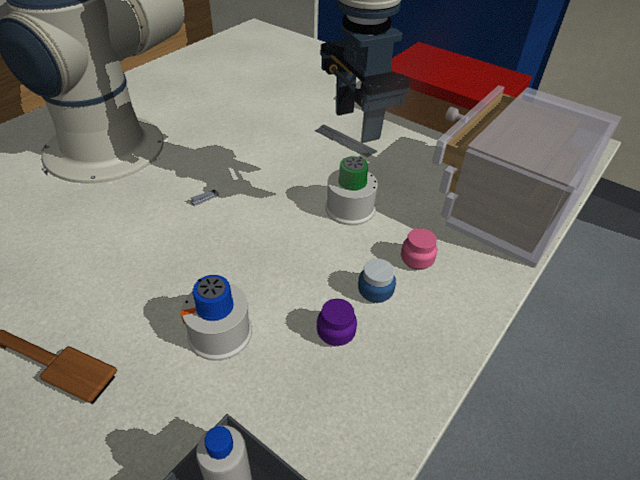

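The enlarged wrist crop shows the black pointer, at crop (452,462), standing on the orange bar at (462,480), with all three dots uncovered. In the scene view the blue canister (212,300) and the jar (377,280) are where they were, and the gripper is clear. I'm handing in.

```bash
python3 - <<'E'
from h import *
w=pickle.load(open('pics/wrist4.pkl','rb'))
for u,v,z in ((200+452/3,120+462/3,.0765),(200+464/3,120+484/3,.07)):
    p=onz(w,u,v,z)[:2]-[.5775,.1897]; print(np.degrees(np.arctan2(p[1],p[0])),np.hypot(*p))
a=pickle.load(open('pics/scene0.pkl','rb'))['frame'];b=pickle.load(open('pics/scene4.pkl','rb'))['frame']
d=cv2.absdiff(a,b).max(2); print(d[260:310,350:405].max(),d[265:365,170:255].max())
print(robot.sign_off())
E
```

```text
92.77252918603018 0.04067483115653292
91.49645868914712 0.04954540310140416
21 24
the job is handed in; nothing more can be done
None
```

The green collar is turned to the orange stop and released, and the job is handed in; sign-off gave no verdict. I gripped the collar from above, turned it about 77° anticlockwise to the stop, opened the gripper and lifted it clear. This took under 9 s of the 32 s allowed.

- **Green collar:** the last wrist image puts the pointer at 92.8° and the orange bar at 91.5°, about 1.3° apart against the 10° allowed. While the collar was still gripped, a rougher reading of its top mark gave 89°, so I nudged it slightly further before letting go.
- **Blue canister and jar:** before and after scene images differ in those areas only at about noise level (at most 24 of 255), so neither moved visibly.
- **Gripper:** it ended about 80 mm above the collar, touching nothing, and contact force read near zero. No check failed.

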